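# Back off the preload and pull-check the bench gauge

### The arm

A 6-joint arm with a two-finger parallel gripper is mounted at the origin on the work surface. World frame = base frame: x ahead of the robot, y to its left, z up, the work surface at z = 0. Lengths are in m, angles in degrees, forces in N, time in s.
With the tool pointing down it reaches from about 0.25 to 0.725 m from the base axis. Payload 9.7 kg.
Tool frame: the origin (TCP) lies between the finger pads; the fingertips stand bot.tcp_to_tips ahead of it and the grasp point (between the pads) lies 2 mm behind it (bot.tcp_to_tips is the distance from the TCP to the fingertips, in m); z points along the fingers, y is the line along which they close (so a half turn about z gives the same grasp; the last joint's range is limited). The gripper opens to 85 mm and grips with 20 to 120 N. Pads are 22 mm wide; open, the fingers measure 114 mm over their backs; the gripper's body (76 mm by 85 mm) begins 54 mm behind the grasp point. The pads swing forward as they close: fully open they stand 13 mm farther back than shut.
Start: joints at [71.849, 4.979, 10.078, 95.1, 0, 90], TCP at [0.171, 0.523, 0.248] pointing down, gripper open.
Joint ranges: [-179.16, 179.16], [-48.56, 103.87], [-65.8, 70.77], [-126.05, 130.52], [-82.76, 87.17], [-180, 180]. Speed limits (degrees/s): [127.2, 127.2, 147.25, 180, 180, 180].

### API

Orientations are given as [roll, pitch, yaw] about the fixed x, y, z axes, in that order (R = Rz(yaw) Ry(pitch) Rx(roll)).
In Python, from workcell import sensors, camera, camera_params, bot gives the robot as it stands.
- The arm moves only by the tool apply_moves, never from a script. Its argument "motion" is a list of rows, each an object with "jaw": the opening, from -1 (shut) to 1 (fully open); "xyz": the shift along the tool's x, y, z in mm, a list of three; "twist": the turn about the tool's z in rad. A call has 1 to 5 rows; each row is the pose to reach, as a shift and turn from the pose commanded when the call began, along the tool's axes at that moment; what a row does not reach only later rows make up. A row lasts 1/8 s, in which the tool goes at most 62.5 mm and 10.7 degrees, less where a joint would pass 70% of its speed; a pose out of reach is approached as far as the arm can. A call with a gripper value outside its range is refused whole. The fingers move at their own pace and stop on an object; "grip_force" is the grip in N (left out, the last holds). Time passes only in rows, so rows that repeat a pose let the fingers close. It gives the time, the measured TCP pose, the force, the opening and the grip force at its end, in the units of the state.
- sensors.get_obs(): the state, without advancing time (a new reading comes with each control period).
- camera(name): name is "side" or "top" or "wrist"; returns (picture, depth): 384x512x3 uint8, red, green, blue; 384x512 float32, m along the optical axis (not along the pixel's ray), 0 where there is no reading.
- camera_params(name): a dict with "mtx" (3x3 intrinsics, pixels), "rvec" (rotation vector, rad) and "tvec" (3), from world to camera coordinates, as OpenCV has them. Camera axes: x right, y down, z forward; pixel columns grow to the right and rows downward; lengths in m; the calibration is good to about 2 mm. A picture is of the moment at which its call begins: read the wrist's pose just before it. camera_params takes no time and is no camera call; for the wrist camera it gives the pose at the moment of the call.
- bot.job_done(): hands the job in; it is judged then, once.
The state is a dict: "time": time; "q": joint angles; "qd": joint speeds; "joint_efforts": joint torques, N m; "ee_pos": TCP position; "tcp_rot": TCP orientation; "wrist_force": force on the tool from outside, world axes, zero at the start; "torque": the same for the moment, N m; "opening": finger opening in m; "grasp_force": force on a finger pad.
Only numpy, scipy, OpenCV 4.12 (cv2) and the standard library are available. Lean on these libraries where they do the work, as an engineer would, in place of code of your own. Each camera call takes 0.05 s, during which the arm holds its last target. There are 200 camera calls.

### The job

On the sprung pull gauge bolted to the bench, first turn the preload knob on top of its housing anticlockwise (seen from above) until it is hard against its end stop. Then pull the slide out by its upright handle until its pointer is level with the fin of the marker clip on the scale, and hold it there for a full second. Ease the slide back all the way in without letting it snap, let go, and leave the knob at its stop and the other things on the bench where they are.

Things in the scene. Friction and masses are not known exactly. Their poses are not given: they have to be found in the camera images.
- gauge: The pull gauge, fixed. Dark steel base plate 8 mm thick, 120 mm wide (y), from x = -200 to +150 mm; origin on the bench under the housing's front face, on the centre line. Grey housing 90 mm wide from x = 0 to +150 mm, top 58 mm above the bench. The slide comes out of its front face along -x. An aluminium scale strip with ticks lies on the plate along x at y = -45 mm.
- knob (a joint): Angle of the preload knob in rad: 0 = against the anticlockwise end stop (the goal), growing as the knob is turned clockwise seen from above, up to 3.3. Stiff, stays where it is left (about 0.05 N m). Starts between 1.2 and 2.8.
- knob_grip (a point): On the knob's upright axis (gauge x +85 mm, y 0), 95 mm above the bench, at grip height; turns with the knob. Black disc 44 mm across on a 68 mm steel base; on it an upright bar grip 42 mm long (this point's x), 14 mm thick (y), from 72 to 102 mm above the bench, a white line on its -x half. At joint 0 the point's x is parallel to the gauge's x.
- slide (a joint): How far the slide is pulled out in m: 0 = fully in, at most 0.095. A spring draws it in, 2 N at 0 and 9 to 13 N at the marker; it does not stay out by itself.
- handle (a point): Grip point in the middle of the slide's black upright handle, 52 mm above the bench; axes as the gauge's. The handle is a plate 12 mm thick (x), 32 mm wide (y), from 16 to 72 mm above the bench, on a steel bar 14 mm wide with its top 24 mm above the bench. Fully in, it stands 80 mm before the housing's front face; pulled, it moves along the gauge's -x.
- pointer (a point): Tip of the thin steel pointer that sticks out from the handle's foot towards the scale strip (gauge -y), 35 mm from the slide's centre line and 19 mm above the bench; same gauge x as the handle.
- marker: Small black clip 14 x 18 x 8 mm fixed on the scale strip, with an upright steel fin 3 mm thick across its middle (top 25 mm above the bench). Origin at the centre of its underside, 11 mm above the bench; axes as the gauge's. The pointer is level with the fin when the pointer's x in this frame is 0; at the start it is +50 to +80 mm.
- screwdriver: Bystander: screwdriver 200 mm long, orange handle, lying on the bench. Leave it alone.
- oil: Bystander: upright grey oil bottle, 54 mm across, 130 mm high. Leave it alone.
- tape: Bystander: roll of yellow tape lying flat, 76 mm across, 24 mm high. Leave it alone.
- tray: Bystander: open blue tray 90 x 130 x 35 mm. Leave it alone.

How it is judged (in metres and radians):
On the way, in this order (a step that is already met when the one before it is completed fails the run):
1. the preload knob is turned anticlockwise to its end stop (within 0.1 rad) (value of joint knob below 0.1 rad), for 0.2 s.
2. with the knob at its stop, the slide is pulled until the pointer is level with the marker's fin (within 5 mm along the scale), and held for 0.7 s (value of joint knob below 0.1 rad and x of pointer in the frame of marker between -0.005 and 0.005 m), for 0.7 s.
At the end, for the whole second after the job is handed in: The knob is within 0.1 rad of its anticlockwise stop, the slide is back in (less than 5 mm out) and let go, and the screwdriver, oil bottle, tape roll and tray are within 20 mm of where they were (value of joint knob below 0.1 rad and value of joint slide below 0.005 m and contact force between gauge and the fingers below 0.2 N and distance of each of screwdriver, oil, tape, tray from where it was at the start of the episode below 0.02 m); the robot touches nothing.
It fails at once if the slide snaps back (faster than 0.45 m/s inwards) (velocity of joint slide below -0.45 m/s).
It fails at once if a bystander is pushed more than 20 mm from its place (distance of any of screwdriver, oil, tape, tray from where it was at the start of the episode above 0.02 m).
It also fails if it takes over 64 s, if anything falls off the work surface, if the arm or the gripper's body presses on something with over 40 N, if the wrist force passes 120 N, or if a joint passes its speed limit or range.

## Working session

There is one attempt and no reset: what is moved stays moved. The work goes in short steps, Python scripts to look and compute and a tool call to move; the robot and the scene stay as the last step left them, time stands still between calls to the robot, and variables do not carry over. Pictures are saved under pics/ and viewed, at most 10 in all, crops included, and the job is handed in when it is done.

Besides the shell and the picture viewer there is one more tool, called after ">>>" as a command line: name --argument value ..., lists and objects as JSON in quotes. apply_moves: Moves the arm, as the interface text tells. Its arguments: {"type":"object","properties":{"motion":{"type":"array","items":{"type":"object","properties":{"jaw":{"type":"number"},"xyz":{"type":"array","items":{"type":"number"}},"twist":{"type":"number"}}}},"grip_force":{"type":"number"}},"required":["motion"]}

```bash
mkdir -p pics
cat > h.py <<'E'
import numpy as np, cv2
from workcell import sensors, camera, camera_params, bot
def cap(name,tag):
    p=camera_params(name); im,d=camera(name)
    np.savez(f'pics/{tag}.npz',im=im,d=d,**p); cv2.imwrite(f'pics/{tag}.png',im[:,:,::-1]); return im,d,p
def load(tag): return np.load(f'pics/{tag}.npz')
def ray(p,u,v):
    R=cv2.Rodrigues(p['rvec'])[0]; t=np.ravel(p['tvec']); c=-R.T@t
    return c,R.T@np.linalg.solve(p['mtx'],[u,v,1.0])
def atz(p,u,v,z):
    c,r=ray(p,u,v); return c+r*(z-c[2])/r[2]
def atd(p,u,v,d):
    c,r=ray(p,u,v); return c+r*d[int(round(v)),int(round(u))]
def crop(tag,u0,v0,u1,v1,s):
    im=load(tag)['im'][v0:v1,u0:u1,::-1]; cv2.imwrite(f'pics/{tag}_c{u0}_{v0}.png',cv2.resize(im,None,fx=s,fy=s,interpolation=cv2.INTER_CUBIC))
E
python3 - <<'E'
from h import *
o=sensors.get_obs(); print(o, bot.tcp_to_tips)
a=cap('top','t0')[0]; b=cap('side','s0')[0]
cv2.imwrite('pics/both.png',cv2.resize(np.vstack([a,b])[:,:,::-1],(400,600)))
E
```

```text
{'time': 0.0, 'q': array([ 7.18468082e+01,  5.01136611e+00,  1.00335551e+01,  9.50987187e+01,
       -2.71485310e-04,  9.00008605e+01]), 'qd': array([-0.04397969,  0.06240109, -0.02115368,  0.06792173,  0.12315324,
        0.03797887]), 'joint_efforts': array([-8.07915385e-04, -5.20388818e+01,  4.64803541e+01,  1.65053486e-02,
       -4.34803997e-05,  1.30787822e-05]), 'ee_pos': array([0.17129447, 0.52242908, 0.24757244]), 'tcp_rot': array([-1.79923470e+02,  2.72634483e-04,  1.61845948e+02]), 'wrist_force': array([-0.43815787,  0.85939274,  0.80022236]), 'torque': array([ 0.00122298,  0.00405939, -0.02948314]), 'grasp_force': 0.0, 'opening': 0.08563144956160716} 0.017
```

View pics/t0.png

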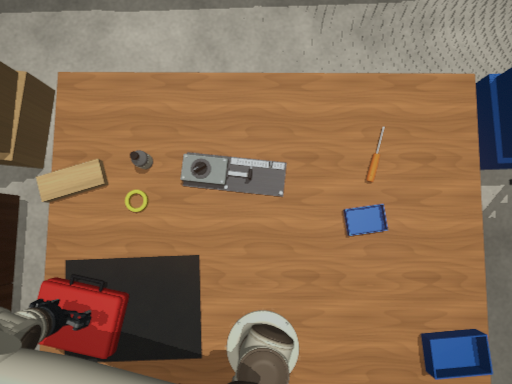

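The top view shows the gauge at about (182–285, 153–195), with the housing and knob on the left and the slide pointing right. The bystanders are well clear of it. I'll enlarge the gauge.

Run:
```python
from h import *
crop('t0',175,140,295,205,6.5)
L=load('t0')
for n,u,v,z in [('base?',263,345,0.1),('platecorner',285,195,.008),('knob',200,168,.1),('marker',278,166,.025),('handle',247,174,.072)]:
    print(n,atz(L,u,v,z),atd(L,u,v,L['d']))
```

```text
base? [ 0.03583199 -0.00081266  0.1       ] [ 7.54015816e-02 -2.16800291e-04  2.30337949e-01]
platecorner [ 0.50650414 -0.07285678  0.008     ] [ 0.50696321 -0.07319578  0.00233283]
knob [0.58418473 0.20738186 0.1       ] [0.5837074  0.2068523  0.10314679]
marker [ 0.60457692 -0.04765354  0.025     ] [ 0.60710637 -0.04830551  0.00906507]
handle [0.56966009 0.05629174 0.072     ] [0.57615503 0.05828448 0.02440329]
```

View pics/t0_c175_140.png

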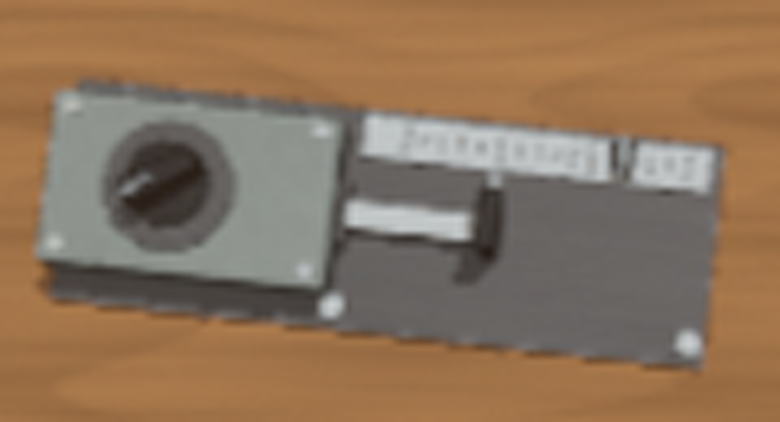

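```bash
cat >> h.py <<'E'
def fit(tag,pts):
    """pts: list (u,v,gx,gy,gz) -> gauge origin x,y,yaw by reprojection"""
    from scipy.optimize import least_squares
    L=load(tag); P=np.array(pts,float)
    def f(q):
        c,s=np.cos(q[2]),np.sin(q[2]); X=np.c_[q[0]+c*P[:,2]-s*P[:,3], q[1]+s*P[:,2]+c*P[:,3], P[:,4]]
        return (cv2.projectPoints(X,L['rvec'],L['tvec'],L['mtx'],None)[0][:,0]-P[:,:2]).ravel()
    r=least_squares(f,[.58,.12,1.5]); return r.x, r.fun.reshape(-1,2)
def g2w(g,p):
    c,s=np.cos(g[2]),np.sin(g[2]); return np.array([g[0]+c*p[0]-s*p[1],g[1]+s*p[0]+c*p[1]])
def w2g(g,p):
    c,s=np.cos(g[2]),np.sin(g[2]); d=np.array(p[:2])-g[:2]; return np.array([c*d[0]+s*d[1],-s*d[0]+c*d[1]])
E
python3 - <<'E'
from h import *
# gauge +x is image left, +y ... scale (y=-45) is image top => +y image down
C=[(62,90,.15,-.045,.058),(345,122,0,-.045,.058),(325,290,0,.045,.058),(38,260,.15,.045,.058),(722,148,-.2,-.06,.008),(702,368,-.2,.06,.008)]
g,r=fit('t0',[(175+u/6.5-.4,140+v/6.5-.4,a,b,c) for u,v,a,b,c in C]); print(g,np.degrees(g[2]),r.round(1))
L=load('t0'); px=lambda u,v,z: w2g(g,atz(L,175+u/6.5-.4,140+v/6.5-.4,z))
print('knob',px(163,182,.102),'ends',px(122,196,.102),px(203,163,.102)); print('marker fin',px(624,158,.025),'handle top',px(490,222,.072),'ptr',px(495,178,.019))
print('knob w',g2w(g,[.085,0]),'handle w',g2w(g,[-.08,0]))
E
```

```text
[0.58058657 0.12683911 1.47241741] 84.36330342656781 [[-0.8 -0.2]
 [-0.  -0.4]
 [-0.1  0.3]
 [-0.5  0.1]
 [ 0.9 -0.1]
 [ 0.5  0.3]]
knob [0.08134256 0.00341491] ends [0.10075738 0.01254734] [ 0.06271512 -0.0081653 ]
marker fin [-0.14533309 -0.0455431 ] handle top [-0.08097733  0.00208527] ptr [-0.07852405 -0.02863886]
knob w [0.58893529 0.21142811] handle w [0.57272894 0.04722594]
```

>>> apply_moves --motion '[{"jaw": 1,"xyz": [-50,-23,-10]},{"jaw": 1,"xyz": [-105,-48,-20]},{"jaw": 1,"xyz": [-160,-73,-30]},{"jaw": 1,"xyz": [-215,-98,-40]},{"jaw": 1,"xyz": [-270,-123,-50]}]'

```text
validation failed for argument at $.mo...
```

>>> apply_moves --motion '[{"jaw": 1,"xyz": [-50,-23,0]},{"jaw": 1,"xyz": [-105,-48,0]},{"jaw": 1,"xyz": [-160,-73,0]},{"jaw": 1,"xyz": [-215,-98,0]},{"jaw": 1,"xyz": [-230,-104,0]}]'

```text
validation failed for argument at $.mo...
```

Run:
```python
from h import *
o=sensors.get_obs(); print(o['time'],o['q'].round(1),o['ee_pos'].round(4),o['tcp_rot'].round(2))
cap('wrist','w0')
```

```text
0.1 [71.8  5.  10.  95.1  0.  90. ] [0.1713 0.5225 0.2477] [-179.93   -0.    161.85]
```

View pics/w0.png

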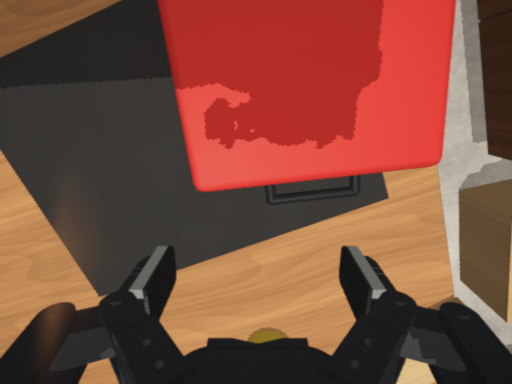

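The moves were refused and the arm hasn't moved, so this wrist picture still shows the red box and black mat at the start pose. Every row probably needs a twist, so I'll add one.

>>> apply_moves --motion '[{"jaw": 1,"xyz": [-50,-23,-10],"twist": 0},{"jaw": 1,"xyz": [-105,-48,-20],"twist": 0},{"jaw": 1,"xyz": [-160,-73,-30],"twist": 0},{"jaw": 1,"xyz": [-215,-98,-40],"twist": 0},{"jaw": 1,"xyz": [-270,-123,-50],"twist": 0}]'

```text
time: 0.78
ee_pos: [0.3907, 0.3201, 0.2985]
tcp_rot: [180.0, 0.0, 161.9]
wrist_force: [0.4, -0.4, -0.2]
opening: 0.0854
grasp_force: 0.0
```

>>> apply_moves --motion '[{"jaw": 1,"xyz": [-50,-23,0],"twist": 0},{"jaw": 1,"xyz": [-105,-48,0],"twist": 0},{"jaw": 1,"xyz": [-160,-73,0],"twist": 0},{"jaw": 1,"xyz": [-215,-98,0],"twist": 0},{"jaw": 1,"xyz": [-230,-104,0],"twist": 0}]'

```text
time: 1.4
ee_pos: [0.5776, 0.1486, 0.297]
tcp_rot: [-179.9, -0.1, 161.7]
wrist_force: [-0.4, 0.4, -1.1]
opening: 0.0852
grasp_force: 0.0
```

Run:
```python
from h import *
o=sensors.get_obs(); print(o['time'],o['q'].round(1),o['ee_pos'].round(4),o['tcp_rot'].round(2))
cap('wrist','w1')
```

```text
1.4 [ 14.4  13.3  24.9 101.8  -0.   32.8] [0.5776 0.1486 0.297 ] [-1.7993e+02 -7.0000e-02  1.6166e+02]
```

View pics/w1.png

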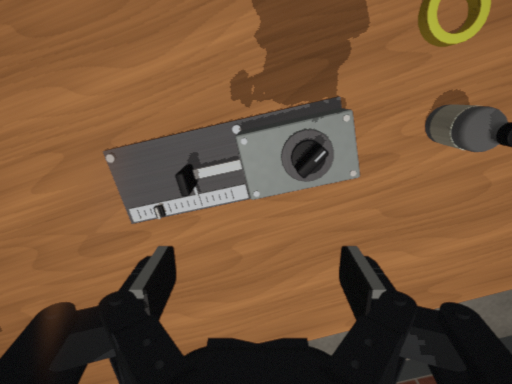

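The wrist view shows the whole gauge at (105–360, 97–222), with the knob near (307,155), the handle near (186,180) and the marker near (159,211). I'll enlarge it.

```bash
python3 -c "
from h import *
crop('w1',100,90,366,230,3)"
```

```text
(no output)
```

View pics/w1_c100_90.png

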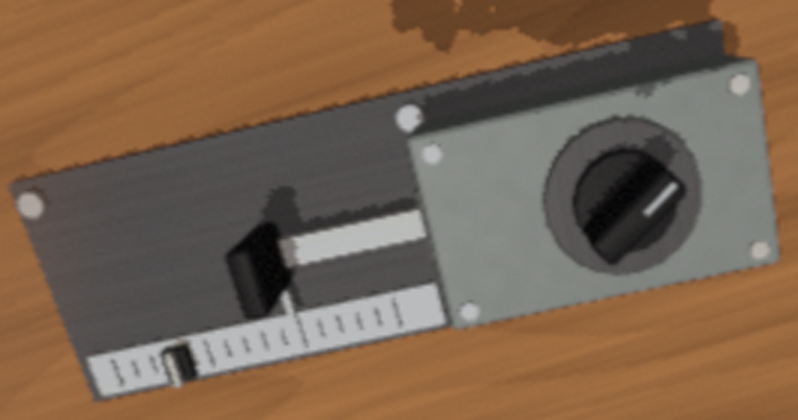

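Run:
```python
from h import *
f=lambda u,v:(100+u/3-.33,90+v/3-.33)
C=[(410,137,0,.045,.058),(758,60,.15,.045,.058),(778,260,.15,-.045,.058),(450,327,0,-.045,.058),(10,185,-.2,.06,.008),(98,400,-.2,-.06,.008)]
g,r=fit('w1',[f(u,v)+(a,b,c) for u,v,a,b,c in C]); print(g,np.degrees(g[2]),r.round(1))
L=load('w1'); px=lambda u,v,z: w2g(g,atz(L,*f(u,v),z)).round(4)
print('disc',px(623,195,.06),'bar',px(634,209,.102),'ends',px(600,250,.102),px(668,168,.102)); print('fin',px(176,362,.025),'ptr',px(303,345,.019))
print('knob w',g2w(g,[.085,0]),'handle w',g2w(g,[-.08,0]))
```

```text
[0.58198446 0.12864538 1.47126127] 84.29706106557103 [[-1.6 -0.1]
 [ 0.7 -1.3]
 [ 1.8  0.8]
 [ 1.   1.6]
 [-0.9 -0.7]
 [-1.2  0.6]]
disc [0.0854 0.0008] bar [0.0831 0.0044] ends [ 0.0677 -0.0087] [0.0981 0.0171]
fin [-0.1426 -0.0422] ptr [-0.0797 -0.0493]
knob w [0.59043098 0.21322467] handle w [0.5740348  0.04904134]
```

>>> apply_moves --motion '[{"jaw": 1,"xyz": [2,16,20],"twist": 0.15},{"jaw": 1,"xyz": [4,32,45],"twist": 0.3},{"jaw": 1,"xyz": [6,48,70],"twist": 0.45},{"jaw": 1,"xyz": [8,65,95],"twist": 0.6},{"jaw": 1,"xyz": [8,65,110],"twist": 0.745}]'

```text
time: 2.08
ee_pos: [0.587, 0.2176, 0.1868]
tcp_rot: [-179.9, -0.0, 119.0]
wrist_force: [-0.4, -0.4, -0.1]
opening: 0.0857
grasp_force: 0.0
```

Run:
```python
from h import *
o=sensors.get_obs(); print(o['time'],o['q'].round(1),o['ee_pos'].round(4),o['tcp_rot'].round(2))
im,d,p=cap('wrist','w2')
for z in (.058,.102): print(z,cv2.projectPoints(np.array([[.590,.2125,z]]),p['rvec'],p['tvec'],p['mtx'],None)[0].ravel())
```

```text
2.075 [20.3 14.9 14.5 89.8  0.  81.3] [0.587  0.2176 0.1868] [-1.7991e+02 -4.0000e-02  1.1903e+02]
0.058 [256.74134668 193.57123467]
0.102 [256.69554886 211.52860049]
```

View pics/w2.png

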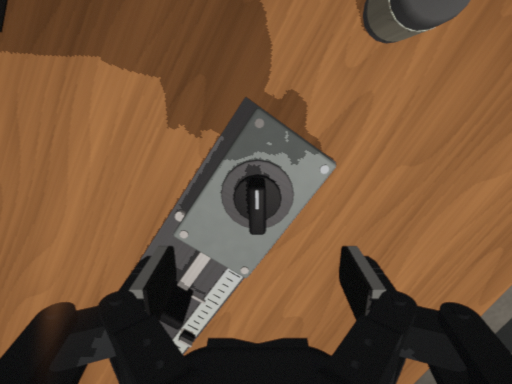

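The knob base is centred at (257,194), which matches the prediction. The bar grip runs vertically from (257,177) to (258,234), so it lines up with the pads. I'll go down and grip.

>>> apply_moves --motion '[{"jaw": 1,"xyz": [-5,0,25],"twist": 0},{"jaw": 1,"xyz": [-5,0,50],"twist": 0},{"jaw": 1,"xyz": [-5,0,75],"twist": 0},{"jaw": 1,"xyz": [-5,0,91],"twist": 0},{"jaw": 1,"xyz": [-5,0,91],"twist": 0}]'

```text
time: 2.75
ee_pos: [0.59, 0.2113, 0.0966]
tcp_rot: [-179.9, -0.0, 119.3]
wrist_force: [-0.2, -0.3, 0.6]
opening: 0.0853
grasp_force: 0.0
```

>>> apply_moves --grip_force 40 --motion '[{"jaw": -1,"xyz": [0,0,0],"twist": 0},{"jaw": -1,"xyz": [0,0,0],"twist": 0},{"jaw": -1,"xyz": [0,0,0],"twist": 0},{"jaw": -1,"xyz": [0,0,0],"twist": 0},{"jaw": -1,"xyz": [0,0,0],"twist": 0}]'

```text
time: 3.38
ee_pos: [0.5905, 0.2108, 0.0978]
tcp_rot: [-180.0, 0.0, 119.2]
wrist_force: [-4.1, -2.2, 4.8]
opening: 0.0131
grasp_force: 41.7
```

>>> apply_moves --motion '[{"jaw": -1,"xyz": [0,0,0],"twist": -0.15},{"jaw": -1,"xyz": [0,0,0],"twist": -0.3},{"jaw": -1,"xyz": [0,0,0],"twist": -0.45},{"jaw": -1,"xyz": [0,0,0],"twist": -0.6},{"jaw": -1,"xyz": [0,0,0],"twist": -0.75}]'

```text
time: 4.0
ee_pos: [0.5907, 0.2112, 0.0978]
tcp_rot: [180.0, -0.0, 162.4]
wrist_force: [-2.3, 0.3, 2.9]
opening: 0.0128
grasp_force: 41.6
```

>>> apply_moves --motion '[{"jaw": -1,"xyz": [0,0,0],"twist": -0.15},{"jaw": -1,"xyz": [0,0,0],"twist": -0.3},{"jaw": -1,"xyz": [0,0,0],"twist": -0.45},{"jaw": -1,"xyz": [0,0,0],"twist": -0.6},{"jaw": -1,"xyz": [0,0,0],"twist": -0.75}]'

```text
time: 4.62
ee_pos: [0.5907, 0.2117, 0.0978]
tcp_rot: [179.9, 0.0, -154.6]
wrist_force: [-4.0, 2.7, 4.6]
opening: 0.0128
grasp_force: 41.6
```

>>> apply_moves --motion '[{"jaw": -1,"xyz": [0,0,0],"twist": -0.15},{"jaw": -1,"xyz": [0,0,0],"twist": -0.3},{"jaw": -1,"xyz": [0,0,0],"twist": -0.45},{"jaw": -1,"xyz": [0,0,0],"twist": -0.6},{"jaw": -1,"xyz": [0,0,0],"twist": -0.75}]'

```text
time: 5.25
ee_pos: [0.5903, 0.212, 0.0978]
tcp_rot: [179.9, 0.1, -111.6]
wrist_force: [-5.9, 4.3, 4.7]
opening: 0.0129
grasp_force: 41.7
```

```bash
python3 -c "
from h import *
o=sensors.get_obs(); print(o['q'].round(1),o['ee_pos'],o['tcp_rot'].round(1),o['torque'],o['wrist_force'])"
```

```text
[ 19.7  15.2   5.1  79.9   0.1 -48.7] [0.59026821 0.21199785 0.09776429] [ 1.799e+02  1.000e-01 -1.116e+02] [ 0.81376636  1.24820737 -0.08426173] [-5.86939254  4.2591475   4.74994222]
```

>>> apply_moves --motion '[{"jaw": -1,"xyz": [0,0,0],"twist": -0.12},{"jaw": -1,"xyz": [0,0,0],"twist": -0.24},{"jaw": -1,"xyz": [0,0,0],"twist": -0.28},{"jaw": -1,"xyz": [0,0,0],"twist": -0.32},{"jaw": -1,"xyz": [0,0,0],"twist": -0.36}]'

```text
time: 5.88
ee_pos: [0.5901, 0.2117, 0.0978]
tcp_rot: [179.9, 0.1, -91.3]
wrist_force: [-7.9, 3.4, 6.4]
opening: 0.0134
grasp_force: 67.6
```

```bash
python3 -c "
from h import *
o=sensors.get_obs(); print(o['q'].round(1),o['ee_pos'],o['tcp_rot'].round(1),o['torque'],o['wrist_force'])"
```

```text
[ 19.7  15.2   5.1  79.9   0.1 -69. ] [0.5901258  0.21171853 0.09779399] [ 1.799e+02  1.000e-01 -9.130e+01] [ 0.6363112   1.37538458 -1.5479317 ] [-7.92861497  3.43405896  6.36132232]
```

The torque jumped to 1.5 N m, so the knob is hard against its stop. I'll take off the load, open the gripper and rise.

>>> apply_moves --motion '[{"jaw": -1,"xyz": [0,0,0],"twist": 0.05},{"jaw": -1,"xyz": [0,0,0],"twist": 0.05},{"jaw": 1,"xyz": [0,0,0],"twist": 0.05},{"jaw": 1,"xyz": [0,0,0],"twist": 0.05},{"jaw": 1,"xyz": [0,0,0],"twist": 0.05}]'

```text
time: 6.5
ee_pos: [0.5909, 0.211, 0.0972]
tcp_rot: [-180.0, -0.0, -94.2]
wrist_force: [0.4, 0.6, 0.7]
opening: 0.0671
grasp_force: 0.0
```

>>> apply_moves --motion '[{"jaw": 1,"xyz": [0,0,-25],"twist": 0},{"jaw": 1,"xyz": [0,0,-60],"twist": 0},{"jaw": 1,"xyz": [0,0,-100],"twist": 0},{"jaw": 1,"xyz": [0,0,-130],"twist": 0},{"jaw": 1,"xyz": [0,0,-130],"twist": 0}]'

```text
time: 7.12
ee_pos: [0.5918, 0.2113, 0.23]
tcp_rot: [-179.8, 0.1, -94.2]
wrist_force: [0.6, 0.4, -0.5]
opening: 0.0854
grasp_force: 0.0
```

Run:
```python
from h import *
o=sensors.get_obs(); print(o['time'],o['q'].round(1),o['ee_pos'].round(4),o['tcp_rot'].round(2))
im,d,p=cap('wrist','w3')
```

```text
7.125 [ 19.6  15.5  20.1  94.3  -0.  -66.2] [0.5918 0.2113 0.23  ] [-1.7976e+02  1.0000e-01 -9.4160e+01]
```

View pics/w3.png

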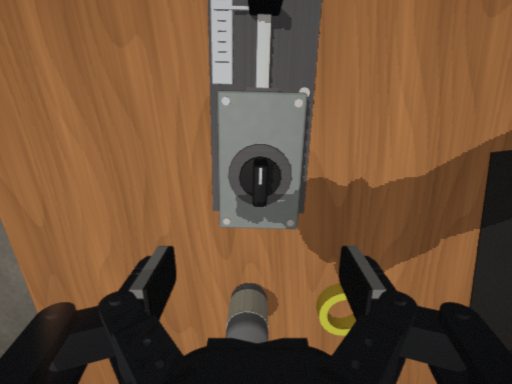

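>>> apply_moves --motion '[{"jaw": 1,"xyz": [35,1,0],"twist": 0.16},{"jaw": 1,"xyz": [70,2,0],"twist": 0.32},{"jaw": 1,"xyz": [105,3,0],"twist": 0.48},{"jaw": 1,"xyz": [140,5,0],"twist": 0.64},{"jaw": 1,"xyz": [164,6,0],"twist": 0.8}]'

```text
time: 7.8
ee_pos: [0.5723, 0.0464, 0.2257]
tcp_rot: [179.9, -0.1, -140.3]
wrist_force: [0.1, -0.2, 0.4]
opening: 0.0856
grasp_force: 0.0
```

>>> apply_moves --motion '[{"jaw": 1,"xyz": [0,0,0],"twist": 0.16},{"jaw": 1,"xyz": [0,0,0],"twist": 0.32},{"jaw": 1,"xyz": [0,0,0],"twist": 0.48},{"jaw": 1,"xyz": [0,0,0],"twist": 0.64},{"jaw": 1,"xyz": [0,0,0],"twist": 0.8}]'

```text
time: 8.43
ee_pos: [0.5725, 0.0478, 0.2256]
tcp_rot: [-180.0, -0.1, 173.9]
wrist_force: [-0.3, -0.4, 0.1]
opening: 0.0853
grasp_force: 0.0
```

>>> apply_moves --motion '[{"jaw": 1,"xyz": [0,0,10],"twist": 0},{"jaw": 1,"xyz": [0,0,20],"twist": 0},{"jaw": 1,"xyz": [0,0,20],"twist": 0}]'

```text
time: 8.8
ee_pos: [0.5723, 0.0479, 0.2055]
tcp_rot: [-180.0, -0.1, 174.3]
wrist_force: [-0.7, -0.6, 0.2]
opening: 0.0851
grasp_force: 0.0
```

Run:
```python
from h import *
o=sensors.get_obs(); print(o['time'],o['q'].round(1),o['ee_pos'].round(4),o['tcp_rot'].round(2))
im,d,p=cap('wrist','w4')
g=np.array([.5815,.128,np.radians(84.3)])
P=[(-.08,0,.072),(-.145,-.045,.025),(0,.045,.058),(0,-.045,.058)]
print(cv2.projectPoints(np.array([[*g2w(g,a[:2]),a[2]] for a in P]),p['rvec'],p['tvec'],p['mtx'],None)[0][:,0])
crop('w4',60,60,380,300,2.5)
```

```text
8.8 [ 4.8  7.8  8.4 90.7 -0.  10.5] [0.5723 0.0479 0.2055] [-1.7997e+02 -1.4000e-01  1.7428e+02]
[[256.77786458 186.55044934]
 [200.73140677 211.23939641]
 [340.80064193 137.0471158 ]
 [332.82979733 223.29462082]]
```

View pics/w4_c60_60.png

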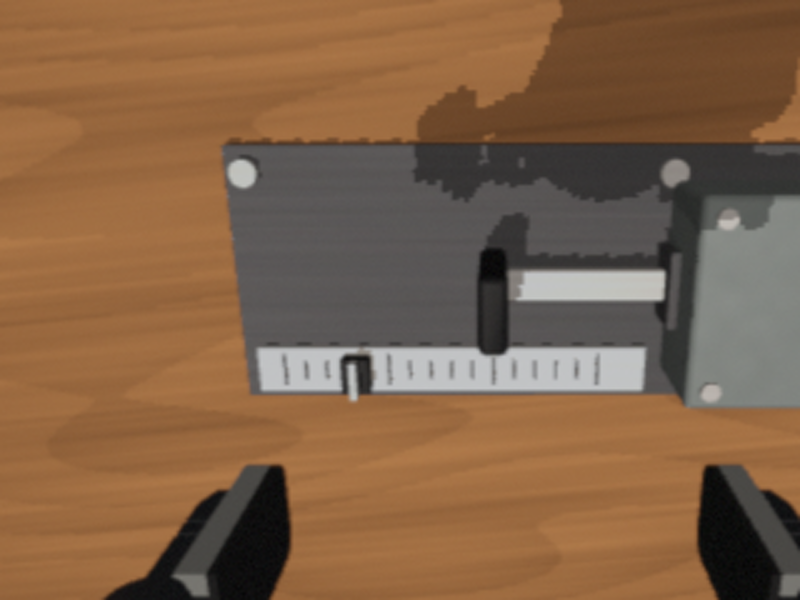

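The view is square to the gauge. The handle is at u≈492 in the crop and the fin's upper edge at u≈352 (v 362–400). I'll compute the pull distance.

Run:
```python
from h import *
L=load('w4'); g=np.array([.5815,.128,np.radians(84.3)])
px=lambda u,v,z: w2g(g,atz(L,60+u/2.5-.3,60+v/2.5-.3,z)).round(4)
print('fin top',px(352.5,381,.025),'clip ctr',px(357,375,.019),'handle top ctr',px(492.5,318,.072),'L/R',px(477,318,.072),px(508,318,.072))
print('ticks',px(493,370,.011),px(389,370,.011),px(285,370,.011),px(597,370,.011))
print('housing front top',px(704,300,.058),'front foot',px(668,395,.008))
```

```text
fin top [-0.1451 -0.0461] clip ctr [-0.1441 -0.0455] handle top ctr [-0.0801 -0.0004] L/R [-0.086  -0.0004] [-0.0742 -0.0004]
ticks [-0.0798 -0.0462] [-0.1301 -0.0462] [-0.1803 -0.0462] [-0.0295 -0.0462]
housing front top [0.0044 0.0027] front foot [ 0.0067 -0.0607]
```

>>> apply_moves --motion '[{"jaw": 1,"xyz": [-1,0,40],"twist": 0},{"jaw": 1,"xyz": [-1,0,80],"twist": 0},{"jaw": 1,"xyz": [-1,0,120],"twist": 0},{"jaw": 1,"xyz": [-1,0,152],"twist": 0},{"jaw": 1,"xyz": [-1,0,152],"twist": 0}]'

```text
time: 9.48
ee_pos: [0.5724, 0.0477, 0.0532]
tcp_rot: [-180.0, -0.2, 174.2]
wrist_force: [1.0, 0.5, 0.6]
opening: 0.0856
grasp_force: 0.0
```

>>> apply_moves --grip_force 60 --motion '[{"jaw": -1,"xyz": [0,0,0],"twist": 0},{"jaw": -1,"xyz": [0,0,0],"twist": 0},{"jaw": -1,"xyz": [0,0,0],"twist": 0},{"jaw": -1,"xyz": [0,0,0],"twist": 0},{"jaw": -1,"xyz": [0,0,0],"twist": 0}]'

```text
time: 10.1
ee_pos: [0.5742, 0.0473, 0.056]
tcp_rot: [-179.9, 0.1, 174.2]
wrist_force: [-1.3, -4.6, 5.9]
opening: 0.0114
grasp_force: 58.8
```

>>> apply_moves --motion '[{"jaw": -1,"xyz": [0,-10,0],"twist": 0},{"jaw": -1,"xyz": [0,-22,0],"twist": 0},{"jaw": -1,"xyz": [0,-34,0],"twist": 0},{"jaw": -1,"xyz": [0,-46,0],"twist": 0},{"jaw": -1,"xyz": [0,-58,0],"twist": 0}]'

```text
time: 10.72
ee_pos: [0.5686, -0.0086, 0.056]
tcp_rot: [179.8, 0.1, 174.3]
wrist_force: [1.6, 11.6, 4.4]
opening: 0.0115
grasp_force: 58.9
```

>>> apply_moves --motion '[{"jaw": -1,"xyz": [0,-4,0],"twist": 0},{"jaw": -1,"xyz": [0,-6,0],"twist": 0},{"jaw": -1,"xyz": [0,-6,0],"twist": 0}]'

```text
time: 11.1
ee_pos: [0.5681, -0.0142, 0.056]
tcp_rot: [179.8, 0.1, 174.2]
wrist_force: [0.5, 10.0, 5.1]
opening: 0.0111
grasp_force: 59.0
```

Run:
```python
from h import *
o=sensors.get_obs(); print(o['time'],o['ee_pos'].round(4),o['tcp_rot'].round(2),o['wrist_force'])
g=np.array([.5815,.128,np.radians(84.3)]); print(w2g(g,o['ee_pos']),w2g(g,[.5742,.0473]))
im,d,p=cap('wrist','w5'); crop('w5',170,110,330,230,5)
```

```text
11.1 [ 0.5681 -0.0142  0.056 ] [1.7978e+02 8.0000e-02 1.7425e+02] [0.47454902 9.99023582 5.0764651 ]
[-0.14287581 -0.00074985] [-0.08102602 -0.0007512 ]
```

View pics/w5_c170_110.png

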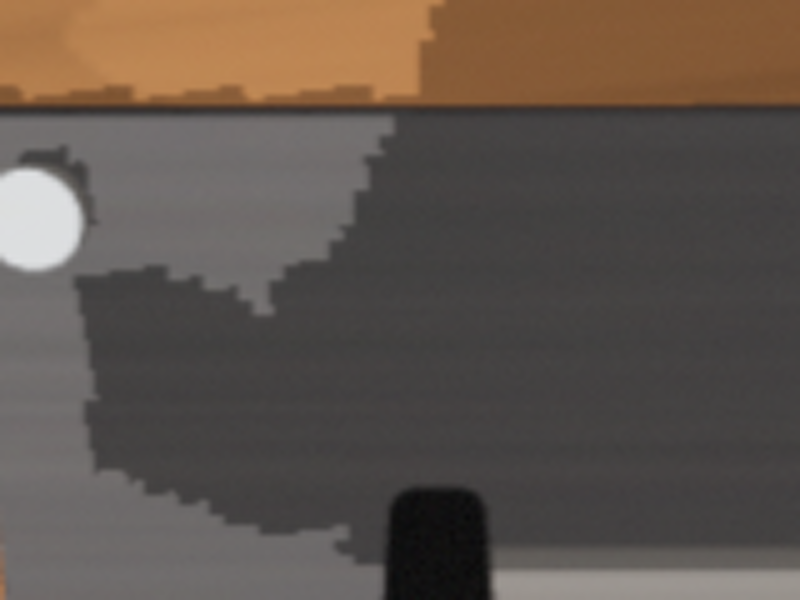

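The wrist view shows the handle top at crop u 387–488, v≈490, and the plate bolt at (33,220). The pointer is hidden, so I'll get the slide travel from the handle top and the bolt.

```bash
python3 - <<'E'
from h import *
g=np.array([.5815,.128,np.radians(84.3)])
L=load('w5'); a=lambda u,v,z: w2g(g,atz(L,170+u/5-.4,110+v/5-.4,z)).round(4)
M=load('w4'); b=lambda u,v,z: w2g(g,atz(M,60+u/2.5-.3,60+v/2.5-.3,z)).round(4)
print('w5 handle',a(437.5,500,.072),'bolt',a(33,220,.010)); print('w4 handle',b(492.5,285,.072),'bolt',b(243,173,.010))
im,d,p=cap('side','s1')
P=[(-.142,-.035,.019),(-.145,-.045,.025)]
q=cv2.projectPoints(np.array([[*g2w(g,x[:2]),x[2]] for x in P]),p['rvec'],p['tvec'],p['mtx'],None)[0][:,0]; print(q)
u,v=q.mean(0).astype(int); crop('s1',max(u-50,0),max(v-38,0),u+50,v+37,8); print(u-50,v-38)
E
mv=$(ls pics/s1_c*); cp $mv pics/s1crop.png
```

```text
w5 handle [-0.1422  0.0357] bolt [-0.1911  0.0469]
w4 handle [-0.0801  0.0127] bolt [-0.1906  0.0473]
[[271.10814411 198.50791601]
 [274.63770743 195.86944569]]
222 159
```

View pics/s1crop.png

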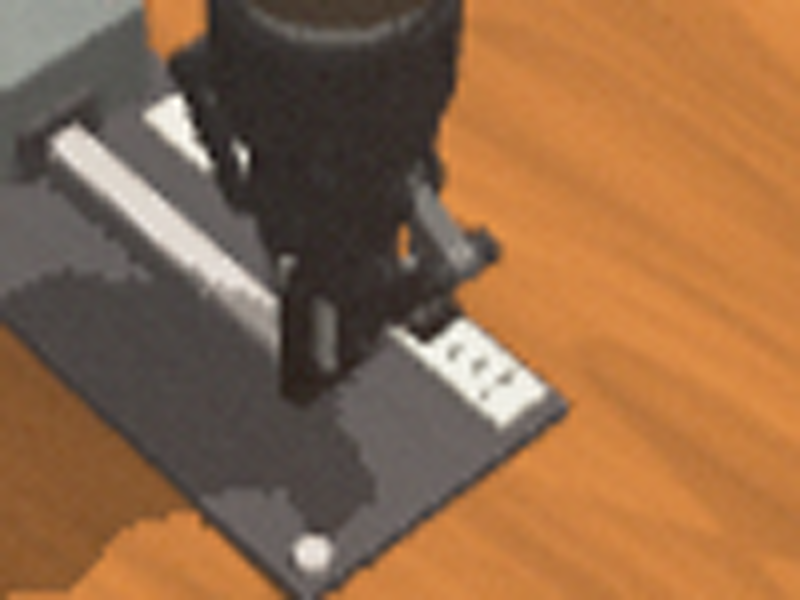

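The side view shows the black clip near (430,315), but the gripper hides the pointer. TCP travel and the handle-top travel agree at about 62 mm, and the fin is at 65 mm, so I'll pull 3 mm more and hold for over a second.

>>> apply_moves --motion '[{"jaw": -1,"xyz": [0,-3,0],"twist": 0},{"jaw": -1,"xyz": [0,-3,0],"twist": 0},{"jaw": -1,"xyz": [0,-3,0],"twist": 0},{"jaw": -1,"xyz": [0,-3,0],"twist": 0},{"jaw": -1,"xyz": [0,-3,0],"twist": 0}]'

```text
time: 11.82
ee_pos: [0.5678, -0.017, 0.056]
tcp_rot: [179.8, 0.1, 174.3]
wrist_force: [0.5, 11.3, 3.8]
opening: 0.0112
grasp_force: 59.0
```

>>> apply_moves --motion '[{"jaw": -1,"xyz": [0,0,0],"twist": 0},{"jaw": -1,"xyz": [0,0,0],"twist": 0},{"jaw": -1,"xyz": [0,0,0],"twist": 0},{"jaw": -1,"xyz": [0,0,0],"twist": 0},{"jaw": -1,"xyz": [0,0,0],"twist": 0}]'

```text
time: 12.45
ee_pos: [0.5678, -0.017, 0.056]
tcp_rot: [179.8, 0.1, 174.3]
wrist_force: [0.5, 11.1, 4.0]
opening: 0.0116
grasp_force: 59.0
```

>>> apply_moves --motion '[{"jaw": -1,"xyz": [0,0,0],"twist": 0},{"jaw": -1,"xyz": [0,0,0],"twist": 0},{"jaw": -1,"xyz": [0,0,0],"twist": 0},{"jaw": -1,"xyz": [0,0,0],"twist": 0},{"jaw": -1,"xyz": [0,0,0],"twist": 0}]'

```text
time: 13.08
ee_pos: [0.5677, -0.017, 0.056]
tcp_rot: [179.8, 0.1, 174.3]
wrist_force: [0.8, 11.0, 4.6]
opening: 0.0111
grasp_force: 59.0
```

>>> apply_moves --motion '[{"jaw": -1,"xyz": [0,8,0],"twist": 0},{"jaw": -1,"xyz": [0,18,0],"twist": 0},{"jaw": -1,"xyz": [0,28,0],"twist": 0},{"jaw": -1,"xyz": [0,38,0],"twist": 0},{"jaw": -1,"xyz": [0,48,0],"twist": 0}]'

```text
time: 13.7
ee_pos: [0.5725, 0.0301, 0.056]
tcp_rot: [179.9, 0.1, 174.2]
wrist_force: [-0.9, 3.4, 5.9]
opening: 0.0113
grasp_force: 59.2
```

>>> apply_moves --motion '[{"jaw": -1,"xyz": [0,8,0],"twist": 0},{"jaw": -1,"xyz": [0,14,0],"twist": 0},{"jaw": -1,"xyz": [0,18,0],"twist": 0},{"jaw": -1,"xyz": [0,19,0],"twist": 0},{"jaw": -1,"xyz": [0,19,0],"twist": 0}]'

```text
time: 14.32
ee_pos: [0.5742, 0.0472, 0.056]
tcp_rot: [-179.9, 0.1, 174.2]
wrist_force: [-2.2, -3.9, 6.9]
opening: 0.0111
grasp_force: 59.7
```

The force has reversed, so the slide is against its inner stop. I'll release and rise.

>>> apply_moves --motion '[{"jaw": 1,"xyz": [0,0,0],"twist": 0},{"jaw": 1,"xyz": [0,0,0],"twist": 0},{"jaw": 1,"xyz": [0,0,0],"twist": 0},{"jaw": 1,"xyz": [0,0,0],"twist": 0},{"jaw": 1,"xyz": [0,0,0],"twist": 0}]'

```text
time: 14.95
ee_pos: [0.5739, 0.0479, 0.0552]
tcp_rot: [180.0, -0.0, 174.2]
wrist_force: [-0.2, 0.3, 0.8]
opening: 0.085
grasp_force: 0.0
```

>>> apply_moves --motion '[{"jaw": 1,"xyz": [0,0,-30],"twist": 0},{"jaw": 1,"xyz": [0,0,-70],"twist": 0},{"jaw": 1,"xyz": [0,0,-110],"twist": 0},{"jaw": 1,"xyz": [0,0,-149],"twist": 0},{"jaw": 1,"xyz": [0,0,-149],"twist": 0}]'

```text
time: 15.58
ee_pos: [0.5752, 0.0479, 0.2078]
tcp_rot: [179.9, 0.3, 174.2]
wrist_force: [-0.5, 0.3, -0.1]
opening: 0.0855
grasp_force: 0.0
```

Run:
```python
from h import *
im,d,p=cap('wrist','w6'); a=load('w4')['im'].astype(int)
D=np.abs(a-im).max(2)[60:220,100:420]; print(sensors.get_obs()['ee_pos'],D.mean(),(D>60).sum())
# handle columns along rows near handle mid
for t in (a,im):
    r=t[185:195,235:280].max(2).mean(0); print(np.where(r<45)[0]+235)
```

```text
[0.57456196 0.04787953 0.20557685] 12.41828125 2881
[251 252 253 258 259 260 261 262]
[251 252 256 257 258 259 260 261]
```

The handle is back within a pixel of where it started, so the slide is in. The knob hasn't been touched since it reached its stop. I'll hand in.

```bash
python3 -c "
from h import *
print(bot.job_done())"
```

```text
the job is handed in; nothing more can be done
None
```

The job is handed in, with no verdict returned: the knob was turned to its anticlockwise stop, the slide pulled about 65 mm to the marker (measured, as the gripper hid the pointer) and held over a second, then eased fully in and released, with nothing else on the bench touched.

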